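# Open the touch-latch cupboard with the fingertips

### The job

Open the taller of the two little cupboards by touch alone: press its door in near the free edge until the push latch lets go, let the door spring ajar, then push it from behind with the fingers until it stands wide open, about square to the cupboard, and leave it so. Grip nothing, not even the door; leave the other cupboard shut and the things standing about and inside undisturbed.

Things in the scene. Friction and masses are not known exactly. Their poses are not given: they have to be found in the camera images.
- tall_cupboard: the taller of two small wooden cupboards side by side, fixed to the worktop; 190 mm wide, 160 mm deep, 260 mm high, boards 12 mm. One plain white door without handle, 162 mm wide, 232 mm high, 16 mm thick, standing 14 mm proud of the front; its top edge 246 mm above the worktop. Origin: centre of the underside; x from front to back (door at -x), y to its left seen from the front, z up.
- tall_door_press (a point): point on the front face of the tall cupboard's door, 25 mm from its free (right) edge and 30 mm below the door's top edge; it moves with the door. Pressed in here by about 5 mm (2 to 4 N; stop at 7 mm) and let go, the push latch releases and a spring swings the door ajar; it does not latch again. x points into the door, y towards the hinge, z up.
- tall_door_edge (a point): top corner of the tall cupboard's door at its free (right) front edge; moves with the door, 162 mm from the hinge axis. The door's back is plain but for a small steel striker standing 27 mm out of it near the free edge at the very foot (42 mm above the worktop)
- tall_door (a joint): the hinge of the tall cupboard's door (rad): 0 shut and latched, negative pressed in (stop at -0.055), about 0.7 sprung ajar, 1.5 (86 degrees) the stop of the hinge. The left edge is hinged; the right (free) edge swings out to the front, clockwise seen from above. Beyond ajar no spring acts: the hinge is lightly stiff (0.05 to 0.2 N m) and the door stays where it is left.
- tall_door_hinge (a point): point on the tall door's upright hinge axis, at the door's left front edge, level with the door's top edge
- low_cupboard: the lower cupboard of the same make, fixed to the worktop, 170 mm wide, 160 mm deep, 170 mm high. It may stand to the left or the right of the tall one. To be left shut. Origin: centre of the underside; x from front to back (door at -x), y to its left seen from the front, z up.
- low_door (a joint): the hinge of the low cupboard's door (rad): 0 shut; the same latch as on the tall one, so a press opens it
- katori: small upturned steel bowl, 84 mm wide, 45 mm high, standing on the roof of the low cupboard; origin at the centre of its underside
- glass: steel drinking glass, 72 mm wide, 95 mm high, on the worktop in front of the sink; origin at the centre of its underside
- onion: onion, 78 mm wide, 85 mm high, on the worktop in front of the sink; origin at its underside
- spice_jar: spice jar, 42 mm wide, 96 mm high, on the floor inside the tall cupboard; origin at the centre of its underside
- salt_shaker: salt shaker, 44 mm wide, 90 mm high, on the floor inside the tall cupboard; origin at the centre of its underside

How it is judged:
By the outcome, as a careful person would: the job done as asked, in the order asked, and still so for the second after the job is handed in, with the robot touching nothing.
It also fails if it takes over 48 s, if anything falls off the work surface, if the arm or the gripper's body presses on something with over 40 N, if the wrist force passes 120 N, or if a joint passes its speed limit or range.

### The arm

A 6-joint arm with a two-finger parallel gripper is mounted at the origin on a cart in front of the work surface, level with it; the furniture and walls round the work are solid. World frame = base frame: x ahead of the robot, y to its left, z up, the work surface at z = 0. Lengths are in m, angles in rad, forces in N, time in s.
With the tool pointing down it reaches from about 0.25 to 0.725 m from the base axis. Payload 4 kg.
Tool frame: the origin (TCP) lies between the finger pads; the fingertips stand 11 mm ahead of it and the grasp point (between the pads) lies 8 mm behind it (bot.tip_extent is the distance from the TCP to the fingertips, in m); z points along the fingers, y is the line along which they close (so a half turn about z gives the same grasp; the last joint's range is limited). The gripper opens to 85 mm and grips with 20 to 120 N. Pads are 22 mm wide; open, the fingers measure 114 mm over their backs; the gripper's body (76 mm by 85 mm) begins 54 mm behind the grasp point. The pads swing forward as they close: fully open they stand 13 mm farther back than shut.
Start: joints at [1.119, 0.241, 0.005, 1.335, 0, 1.571], TCP at [0.218, 0.45, 0.242] pointing down, gripper open.
Joint ranges: [-2.72, 2.72], [-1.05, 1.87], [-1.09, 1.28], [-1.99, 2.15], [-1.42, 1.44], [-3.14, 3.14]. Speed limits (rad/s): [2.79, 2.79, 3.14, 3.14, 3.14, 3.14].

### API

Orientations are given as a unit quaternion [x, y, z, w].
In Python, from workcell import bot gives the robot as it stands. The module is installed in compiled form; this text tells all that it offers.
- The arm moves only by the tool drive_tool, never from a script. Its argument "rows" is a list of rows, each an object of numbers: "dx", "dy", "dz": the shift along the tool's x, y, z in units of 50 mm (1.0 is 50 mm); "wx", "wy", "wz": the turn, a rotation vector about the tool's x, y, z in units of 5 degrees (1.0 is 5 degrees); "hand": the finger opening in mm, from 0 to 85.4. A call has 1 to 20 rows; each row is the pose to reach, as a shift and turn from the pose commanded when the call began, along the tool's axes at that moment; what a row does not reach only later rows make up. A row lasts 1/10 s, in which the tool goes at most 50 mm and 8.59 degrees, less where a joint would pass 70% of its speed; a pose out of reach is approached as far as the arm can. A call with a gripper value outside its range is refused whole. The fingers move at their own pace and stop on an object; the grip force is fixed at half the most. Time passes only in rows, so rows that repeat a pose let the fingers close. It gives the time, the measured TCP pose, the force, the opening and the grip force at its end, in the units of the state.
- bot.get_obs(): the state, without advancing time (a new reading comes with each control period).
- bot.camera(name): name is "side" or "top" or "wrist"; returns the picture (480x640x3 uint8, red, green, blue); there is no depth.
- bot.get_calibration(name): a dict with "vfov" (degrees; the focal length in pixels is half the picture's height over the tangent of half this angle, whatever the lens; pixels are square), "cx", "cy" (the principal point, pixels), "k1" (the pictures are not rectified: a ray, as slopes to the right and down, at radius r is drawn at 1 + k1 r^2 times it, then the intrinsics apply), "origin" and "rotation" of the camera in the world; the wrist camera has in their place "mount" (4x4, takes a point from camera to tool coordinates, whose origin is the TCP and whose axes are the flange's). Camera axes: x right, y up, looking along -z (the intrinsics and any distortion apply to the point x, -y, -z); pixel columns grow to the right and rows downward; lengths in m; the calibration is good to about 2 mm. A picture is of the moment at which its call begins: read the wrist's pose just before it. get_calibration takes no time and is no camera call.
- bot.job_done(): hands the job in; it is judged then, once.
Trained networks look in the newest picture that a camera, given by its name, has taken for a name from the list of things; names that differ only in an ending like _2 or _b are one class to them, and where a whole thing is asked for, a point or a joint stands for the part that bears it (a point fixed in the world has none). Each returns a list of dicts, best first, with "score" (0 to 1); they miss things now and then, are a little off and sometimes report something else, mostly with a low value. They report only what shows in the picture. A call takes as long as a camera call.
- bot.look_for(camera, thing): "extent" ([centre column, centre row, width, height] in pixels, round what is visible of it).
- bot.outline_of(camera, thing): "region" (480x640 bool, what is visible of it) and "extent" ([centre column, centre row, width, height] in pixels, round what is visible of it).
The state is a dict: "clock": time; "joint_pos": joint angles; "joint_vel": joint speeds; "tau": joint torques, N m; "eef_pos": TCP position; "tool_rot": TCP orientation; "ft_force": force on the tool from outside, world axes, zero at the start; "ft_torque": the same for the moment, N m; "grip_width": finger opening in m; "grasp_force": force on a finger pad.
Only numpy, scipy, OpenCV 4.12 (cv2) and the standard library are available. Lean on these libraries where they do the work, as an engineer would, in place of code of your own. Each camera call takes 0.05 s, during which the arm holds its last target. There are 200 camera calls.

## Working session

There is one attempt and no reset: what is moved stays moved. The work goes in short steps, Python scripts to look and compute and a tool call to move; the robot and the scene stay as the last step left them, time stands still between calls to the robot, and variables do not carry over. Pictures are saved under pics/ and viewed, at most 10 in all, crops included, and the job is handed in when it is done.

Besides the shell and the picture viewer there is one more tool, called by a JSON object that holds its "method" and its "body", one argument or row to a line. drive_tool: Moves the arm, as the interface text tells. Its arguments: {"type":"object","properties":{"rows":{"type":"array","items":{"type":"object","properties":{"dx":{"type":"number"},"dy":{"type":"number"},"dz":{"type":"number"},"wx":{"type":"number"},"wy":{"type":"number"},"wz":{"type":"number"},"hand":{"type":"number"}}}}},"required":["rows"]}

```bash
mkdir -p pics; python3 - <<'E'
from workcell import bot
import cv2,numpy as np
o=bot.get_obs()
print({k:np.round(v,3).tolist() for k,v in o.items()})
for c in ['side','top']:
    im=bot.camera(c); cv2.imwrite(f'pics/{c}0.png',im[:,:,::-1])
    cal=bot.get_calibration(c); print(c,{k:np.round(v,4).tolist() for k,v in cal.items()})
    for t in ['tall_cupboard','tall_door_press','low_cupboard','low_door','katori','glass','onion']:
        print(t,[(np.round(d['extent']).tolist(),round(d['score'],2)) for d in bot.look_for(c,t)[:2]])
print(bot.get_obs()['clock'])
E
```

```text
{'clock': 0.0, 'joint_pos': [1.119, 0.241, 0.004, 1.335, -0.0, 1.571], 'joint_vel': [0.002, -0.001, -0.001, -0.001, -0.001, 0.0], 'tau': [-0.0, -37.232, 25.241, 0.017, -0.0, -0.0], 'eef_pos': [0.218, 0.449, 0.241], 'tool_rot': [0.224, 0.975, -0.001, -0.0], 'ft_force': [0.102, 0.164, 0.423], 'ft_torque': [0.035, 0.02, 0.016], 'grasp_force': 0.0, 'grip_width': 0.086}
side {'vfov': 49.8333, 'cx': 322.8215, 'cy': 225.3298, 'k1': 0.05, 'origin': [1.0447, 0.7851, 0.9697], 'rotation': [0.1121, 0.4011, 0.8822, 0.2198]}
tall_cupboard [([353.0, 317.0, 126.0, 174.0], 0.84)]
tall_door_press [([410.0, 328.0, 13.0, 56.0], 0.61)]
low_cupboard [([281.0, 259.0, 89.0, 111.0], 0.77)]
low_door []
katori [([273.0, 227.0, 37.0, 34.0], 0.96)]
glass [([345.0, 194.0, 24.0, 33.0], 0.93)]
onion [([319.0, 174.0, 26.0, 26.0], 0.67), ([275.0, 227.0, 39.0, 35.0], 0.41)]
top {'vfov': 51.2012, 'cx': 322.7148, 'cy': 230.3881, 'k1': -0.0984, 'origin': [-0.2505, -0.3246, 1.2697], 'rotation': [0.2649, -0.1849, -0.5279, 0.7855]}
tall_cupboard [([266.0, 187.0, 85.0, 108.0], 0.8)]
tall_door_press []
low_cupboard [([346.0, 218.0, 74.0, 89.0], 0.77)]
low_door [([336.0, 238.0, 50.0, 38.0], 0.71)]
katori [([354.0, 192.0, 30.0, 30.0], 0.92), ([346.0, 218.0, 69.0, 86.0], 0.23)]
glass [([376.0, 316.0, 30.0, 42.0], 0.67)]
onion []
0.8
```

View pics/side0.png

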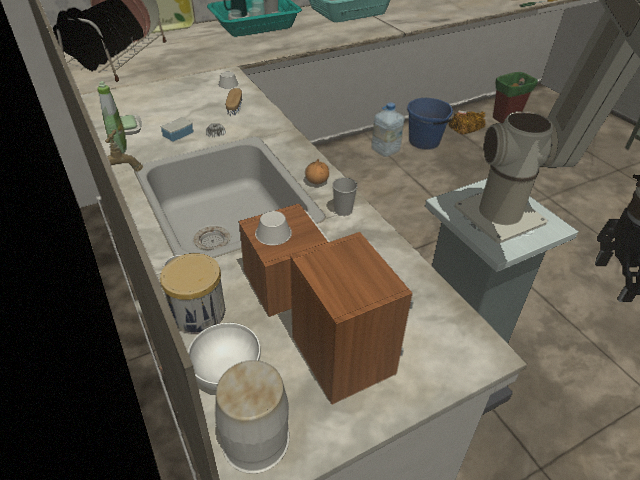

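View pics/top0.png

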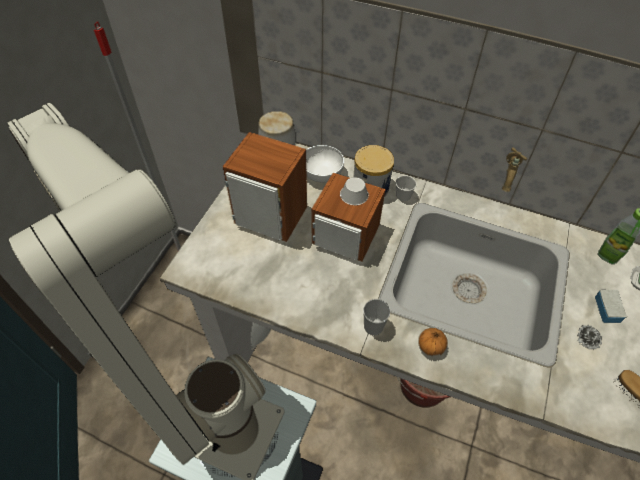

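The side view shows the tall cupboard's roof, with corners near (293,254), (361,235), (411,294) and (341,321). The top view shows the white doors facing the robot, with the tall cupboard on the left and the low one on its right. I'll zoom in for exact corners.

```bash
python3 - <<'E'
import cv2,numpy as np
t=cv2.imread('pics/top0.png');s=cv2.imread('pics/side0.png')
a=cv2.resize(t[125:265,215:395],None,fx=4.2,fy=4.2,interpolation=cv2.INTER_CUBIC)
cv2.imwrite('pics/a.png',a)
b=cv2.resize(s[200:400,230:420],None,fx=3,fy=3,interpolation=cv2.INTER_CUBIC)
cv2.imwrite('pics/b.png',b)
E
```

```text
(no output)
```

View pics/a.png

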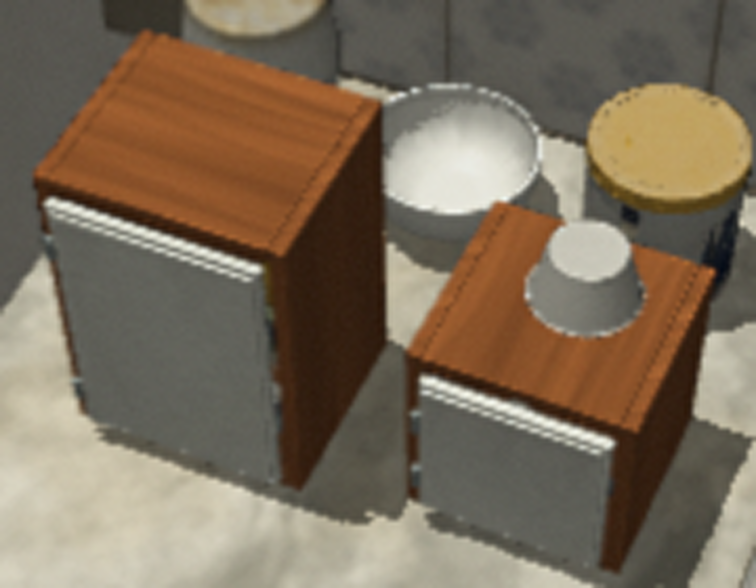

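View pics/b.png

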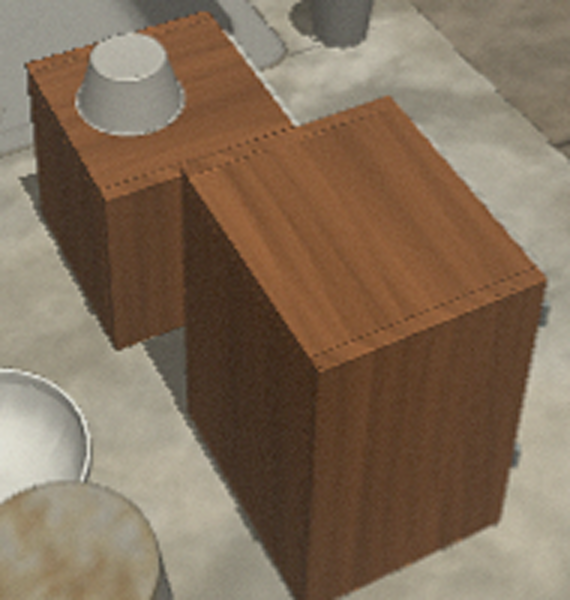

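```bash
cat > h.py <<'E'
import numpy as np, cv2
from scipy.spatial.transform import Rotation as R
from scipy.optimize import least_squares
from workcell import bot
def proj(cal,P,origin=None,rot=None):
    o=np.array(cal['origin']) if origin is None else origin
    r=R.from_quat(cal['rotation']).as_matrix() if rot is None else rot
    c=(np.atleast_2d(P)-o)@r
    s=np.c_[c[:,0],-c[:,1]]/-c[:,2:3]
    s=s*(1+cal['k1']*(s**2).sum(1,keepdims=True))
    f=240/np.tan(np.radians(cal['vfov'])/2)
    return s*f+[cal['cx'],cal['cy']]
def box(p,L):  # p=x,y,yaw ; local pts
    return R.from_euler('z',p[2]).apply(L)+[p[0],p[1],0]
E
python3 - <<'E'
from h import *
T=bot.get_calibration('top');S=bot.get_calibration('side')
ta=lambda l:np.array(l)/4.2+[215,125]
sa=lambda l:np.array(l)/3+[230,200]
def C(w,h):
    d=dict(F=-.08,B=.08); e=dict(L=w/2,R=-w/2)
    return lambda n:[d[n[0]],e[n[1]],0 if n.endswith('0') else h]
for w,h,tp,sp in [(.19,.26,dict(FL=(36,185),FR=(278,257),BR=(382,102),BL=(146,31),FR0=(297,488),BR0=(385,345)),
   dict(BR=(185,170),FR=(390,97),FL=(546,282),BL=(318,370),BL0=(303,600),FL0=(498,522),BR0=(188,418))),
  (.17,.17,dict(FL=(408,355),FR=(640,432),BR=(713,270),BL=(500,203),FR0=(612,570)),dict(BR=(28,65),FR=(205,12),BL=(105,192),BL0=(120,348)))]:
    g=C(w,h)
    Lt=np.array([g(n) for n in tp]);Ls=np.array([g(n) for n in sp])
    f=lambda p:np.r_[(proj(T,box(p,Lt))-ta(list(tp.values()))).ravel(),(proj(S,box(p,Ls))-sa(list(sp.values()))).ravel()]
    r=least_squares(f,[.5,.3,0],loss='soft_l1')
    print(np.round(r.x,4),np.degrees(r.x[2]));print(np.round(f(r.x).reshape(-1,2),1).tolist())
    if h>.2:
        L=np.array([[-.094,-.081+.025,.216],[-.094,-.081,.246],[-.094,.081,.246]])
        print('press,edge,hinge',box(r.x,L).round(4).tolist()); print(proj(T,box(r.x,L)).round(1).tolist())
E
```

```text
[ 0.6595  0.2135 -0.0253] -1.4510536403667624
[[-2.3, -3.3], [-0.0, -0.6], [-0.4, -0.5], [-1.3, -1.1], [-0.1, 0.8], [0.1, -0.6], [-1.5, -2.6], [0.3, -1.5], [0.6, -1.4], [-0.4, -0.2], [-0.1, 4.2], [0.6, -0.1], [-0.3, -3.6]]
press,edge,hinge [[0.5641, 0.1599, 0.216], [0.5635, 0.1349, 0.246], [0.5676, 0.2969, 0.246]]
[[267.3, 195.5], [274.6, 191.0], [223.7, 173.9]]
[ 0.6786 -0.0445 -0.0186] -1.0638319029673757
[[-1.0, -0.3], [-0.5, 0.0], [0.4, -0.3], [-1.7, -0.9], [1.7, 1.4], [-1.3, -1.9], [0.4, -2.4], [0.7, 1.3], [-0.7, -0.2]]
```

{"method": "drive_tool", "body": {
  "rows": [
    {"dx": -1.8,"dy": -0.7,"dz": 0.1,"wz": -1.2,"hand": 0},
    {"dx": -3.7,"dy": -1.4,"dz": 0.2,"wz": -2.5,"hand": 0},
    {"dx": -5.6,"dy": -2.1,"dz": 0.3,"wz": -3.7,"hand": 0},
    {"dx": -7.43,"dy": -2.84,"dz": 0.52,"wz": -4.9,"hand": 0},
    {"dx": -7.43,"dy": -2.84,"dz": 0.52,"wz": -4.9,"hand": 0},
    {"dx": -7.43,"dy": -2.84,"dz": 0.52,"wz": -4.9,"hand": 0},
    {"dx": -7.43,"dy": -2.84,"dz": 0.52,"wz": -4.9,"hand": 0},
    {"dx": -7.43,"dy": -2.84,"dz": 0.52,"wz": -4.9,"hand": 0},
    {"dx": -7.43,"dy": -2.84,"dz": 0.52,"wz": -4.9,"hand": 0},
    {"dx": -7.43,"dy": -2.84,"dz": 0.52,"wz": -4.9,"hand": 0},
    {"dx": -7.43,"dy": -2.84,"dz": 0.52,"wz": -4.9,"hand": 0},
    {"dx": -7.43,"dy": -2.84,"dz": 0.52,"wz": -4.9,"hand": 0},
    {"dx": -7.43,"dy": -2.84,"dz": 0.52,"wz": -4.9,"hand": 0},
    {"dx": -7.43,"dy": -2.84,"dz": 0.52,"wz": -4.9,"hand": 0}
  ]
}}

```text
invalid input at $.rows[0]: expected keys dx, dy, dz, wx, wy, wz, hand
```

{"method": "drive_tool", "body": {
  "rows": [
    {"dx": -3.7,"dy": -1.4,"dz": 0.2,"wx": 0,"wy": 0,"wz": -2.5,"hand": 0},
    {"dx": -3.7,"dy": -1.4,"dz": 0.2,"wx": 0,"wy": 0,"wz": -2.5,"hand": 0},
    {"dx": -3.7,"dy": -1.4,"dz": 0.2,"wx": 0,"wy": 0,"wz": -2.5,"hand": 0},
    {"dx": -3.7,"dy": -1.4,"dz": 0.2,"wx": 0,"wy": 0,"wz": -2.5,"hand": 0},
    {"dx": -7.43,"dy": -2.84,"dz": 0.52,"wx": 0,"wy": 0,"wz": -4.9,"hand": 0},
    {"dx": -7.43,"dy": -2.84,"dz": 0.52,"wx": 0,"wy": 0,"wz": -4.9,"hand": 0},
    {"dx": -7.43,"dy": -2.84,"dz": 0.52,"wx": 0,"wy": 0,"wz": -4.9,"hand": 0},
    {"dx": -7.43,"dy": -2.84,"dz": 0.52,"wx": 0,"wy": 0,"wz": -4.9,"hand": 0},
    {"dx": -7.43,"dy": -2.84,"dz": 0.52,"wx": 0,"wy": 0,"wz": -4.9,"hand": 0},
    {"dx": -7.43,"dy": -2.84,"dz": 0.52,"wx": 0,"wy": 0,"wz": -4.9,"hand": 0},
    {"dx": -7.43,"dy": -2.84,"dz": 0.52,"wx": 0,"wy": 0,"wz": -4.9,"hand": 0}
  ]
}}

```text
clock: 1.9
eef_pos: [0.4899, 0.1604, 0.2162]
tool_rot: [0.012, 1.0, 0.0, -0.0]
ft_force: [0.3, 0.5, 0.3]
grip_width: -0.0003
grasp_force: 0.0
```

```bash
python3 - <<'E'
from h import *
print(bot.tip_extent, bot.get_obs()['joint_pos'])
t=bot.camera('top')[:,:,::-1]; w=bot.camera('wrist')[:,:,::-1]
a=cv2.resize(t[110:280,200:350],(400,453),interpolation=cv2.INTER_CUBIC)
b=cv2.resize(w,(400,300))
o=np.zeros((453,800,3),np.uint8);o[:,:400]=a;o[:300,400:]=b
cv2.imwrite('pics/c.png',o)
E
```

```text
0.011 [ 3.16047837e-01  2.84303509e-01 -5.18414154e-03  1.28207768e+00
  7.21808724e-04  3.40051848e-01]
```

View pics/c.png

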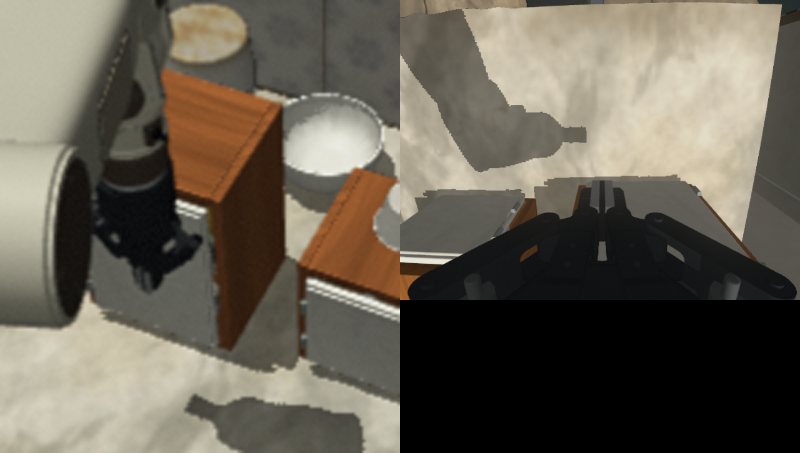

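The fingers are closed in front of the tall door near its free edge, and the gap to the low cupboard is clear. I'll approach now.

{"method": "drive_tool", "body": {
  "rows": [
    {"dx": -0.8,"dy": 0,"dz": 0,"wx": 0,"wy": 0,"wz": 0,"hand": 0},
    {"dx": -1.12,"dy": 0,"dz": 0,"wx": 0,"wy": 0,"wz": 0,"hand": 0},
    {"dx": -1.12,"dy": 0,"dz": 0,"wx": 0,"wy": 0,"wz": 0,"hand": 0}
  ]
}}

```text
clock: 2.3
eef_pos: [0.5473, 0.1601, 0.2162]
tool_rot: [0.011, 1.0, 0.0, 0.0]
ft_force: [0.2, -0.3, 0.8]
grip_width: 0.0001
grasp_force: 0.0
```

{"method": "drive_tool", "body": {
  "rows": [
    {"dx": -0.06,"dy": 0,"dz": 0,"wx": 0,"wy": 0,"wz": 0,"hand": 0},
    {"dx": -0.06,"dy": 0,"dz": 0,"wx": 0,"wy": 0,"wz": 0,"hand": 0}
  ]
}}

```text
clock: 2.5
eef_pos: [0.5487, 0.1593, 0.2165]
tool_rot: [0.011, 1.0, 0.0, -0.0]
ft_force: [-0.3, -0.6, -0.8]
grip_width: 0.0
grasp_force: 0.0
```

{"method": "drive_tool", "body": {
  "rows": [
    {"dx": -0.06,"dy": 0,"dz": 0,"wx": 0,"wy": 0,"wz": 0,"hand": 0},
    {"dx": -0.06,"dy": 0,"dz": 0,"wx": 0,"wy": 0,"wz": 0,"hand": 0}
  ]
}}

```text
clock: 2.7
eef_pos: [0.5523, 0.1586, 0.2166]
tool_rot: [0.012, 1.0, 0.0, 0.0]
ft_force: [0.9, 0.2, -0.5]
grip_width: 0.0005
grasp_force: 0.0
```

{"method": "drive_tool", "body": {
  "rows": [
    {"dx": -0.06,"dy": 0,"dz": 0,"wx": 0,"wy": 0,"wz": 0,"hand": 0},
    {"dx": -0.06,"dy": 0,"dz": 0,"wx": 0,"wy": 0,"wz": 0,"hand": 0}
  ]
}}

```text
clock: 2.9
eef_pos: [0.5554, 0.1584, 0.2165]
tool_rot: [0.012, 1.0, 0.0, -0.0]
ft_force: [-0.9, -0.1, 0.4]
grip_width: -0.0001
grasp_force: 0.6
```

{"method": "drive_tool", "body": {
  "rows": [
    {"dx": -0.05,"dy": 0,"dz": 0,"wx": 0,"wy": 0,"wz": 0,"hand": 0},
    {"dx": -0.05,"dy": 0,"dz": 0,"wx": 0,"wy": 0,"wz": 0,"hand": 0}
  ]
}}

```text
clock: 3.1
eef_pos: [0.5579, 0.1583, 0.2163]
tool_rot: [0.012, 1.0, 0.0, -0.0]
ft_force: [-2.3, 0.5, 1.5]
grip_width: 0.0001
grasp_force: 1.1
```

{"method": "drive_tool", "body": {
  "rows": [
    {"dx": -0.04,"dy": 0,"dz": 0,"wx": 0,"wy": 0,"wz": 0,"hand": 0},
    {"dx": -0.04,"dy": 0,"dz": 0,"wx": 0,"wy": 0,"wz": 0,"hand": 0}
  ]
}}

```text
clock: 3.3
eef_pos: [0.5602, 0.1583, 0.2163]
tool_rot: [0.012, 1.0, 0.0, 0.0]
ft_force: [-1.4, 1.2, 1.3]
grip_width: 0.0003
grasp_force: 1.1
```

```bash
python3 - <<'E'
from h import *
o=[]
for i in range(2):
    bot.camera('side'); o.append(bot.get_obs()['ft_force'])
print(np.round(o,2), bot.get_obs()['eef_pos'],bot.get_obs()['clock'])
E
```

```text
[[-2.13  1.06  1.85]
 [-1.47  0.34  1.35]] [0.56017824 0.15829415 0.21627719] 3.4
```

{"method": "drive_tool", "body": {
  "rows": [
    {"dx": -0.03,"dy": 0,"dz": 0,"wx": 0,"wy": 0,"wz": 0,"hand": 0},
    {"dx": -0.03,"dy": 0,"dz": 0,"wx": 0,"wy": 0,"wz": 0,"hand": 0}
  ]
}}

```text
clock: 3.6
eef_pos: [0.5616, 0.1583, 0.2162]
tool_rot: [0.012, 1.0, 0.0, 0.0]
ft_force: [-1.8, 0.6, 1.1]
grip_width: -0.0002
grasp_force: 1.1
```

{"method": "drive_tool", "body": {
  "rows": [
    {"dx": -0.02,"dy": 0,"dz": 0,"wx": 0,"wy": 0,"wz": 0,"hand": 0},
    {"dx": -0.02,"dy": 0,"dz": 0,"wx": 0,"wy": 0,"wz": 0,"hand": 0}
  ]
}}

```text
clock: 3.8
eef_pos: [0.5618, 0.1583, 0.2162]
tool_rot: [0.012, 1.0, 0.0, -0.001]
ft_force: [-5.1, 2.3, 3.0]
grip_width: 0.0001
grasp_force: 2.3
```

Pressed to the stop at about 5 N. Retracting so the door can spring open.

{"method": "drive_tool", "body": {
  "rows": [
    {"dx": 1.0,"dy": 0,"dz": 0,"wx": 0,"wy": 0,"wz": 0,"hand": 0},
    {"dx": 2.0,"dy": 0,"dz": 0,"wx": 0,"wy": 0,"wz": 0,"hand": 0},
    {"dx": 3.0,"dy": 0,"dz": 0,"wx": 0,"wy": 0,"wz": 0,"hand": 0},
    {"dx": 3.6,"dy": 0,"dz": 0,"wx": 0,"wy": 0,"wz": 0,"hand": 0},
    {"dx": 3.6,"dy": 0,"dz": 0,"wx": 0,"wy": 0,"wz": 0,"hand": 0},
    {"dx": 3.6,"dy": 0,"dz": 0,"wx": 0,"wy": 0,"wz": 0,"hand": 0},
    {"dx": 3.6,"dy": 0,"dz": 0,"wx": 0,"wy": 0,"wz": 0,"hand": 0},
    {"dx": 3.6,"dy": 0,"dz": 0,"wx": 0,"wy": 0,"wz": 0,"hand": 0}
  ]
}}

```text
clock: 4.6
eef_pos: [0.384, 0.1626, 0.2164]
tool_rot: [0.013, 1.0, 0.0, 0.0]
ft_force: [0.0, 0.2, -0.4]
grip_width: -0.0002
grasp_force: 0.0
```

```bash
python3 - <<'E'
from h import *
print(bot.get_obs()['clock'])
t=bot.camera('top')[:,:,::-1]; s=bot.camera('side')[:,:,::-1]; w=bot.camera('wrist')[:,:,::-1]
a=cv2.resize(t[110:290,190:350],(400,450),interpolation=cv2.INTER_CUBIC)
b=cv2.resize(w,(400,300))
o=np.zeros((600,800,3),np.uint8);o[:450,:400]=a;o[:300,400:]=b
o[300:,400:]=cv2.resize(s[200:380,260:500],(400,300),interpolation=cv2.INTER_CUBIC)
cv2.imwrite('pics/d.png',o)
E
```

```text
4.6
```

View pics/d.png

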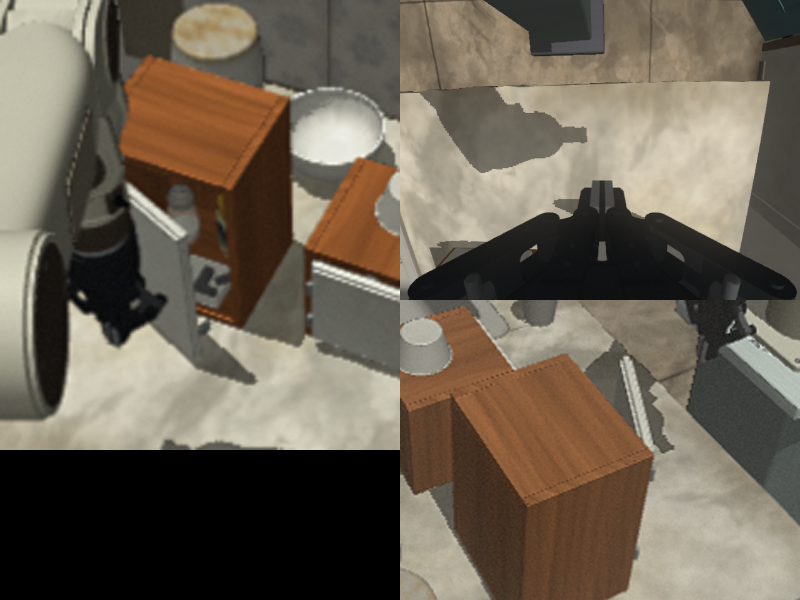

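```bash
cat >> h.py <<'E'
H=np.array([.5690,.2969,.246]); YAW=-.0253
def door(th,r,n,z=.246): # r from hinge, n>0 behind the front face
    a=-np.pi/2+YAW-th
    u=np.array([np.cos(a),np.sin(a),0]); b=np.array([-u[1],u[0],0])
    return np.array([*(H+r*u+n*b)[:2],z])
E
python3 - <<'E'
from h import *
T=bot.get_calibration('top');S=bot.get_calibration('side')
print('seen top front (263,206) back (266,204); side front (399,234) back (393,234)')
for th in [0,.6,.65,.7,.75,.8]:
    P=np.array([door(th,.162,0),door(th,.162,.016)])
    print(th,P[:,:2].round(3).tolist(),proj(T,P).round(1).tolist(),proj(S,P).round(1).tolist())
for th in [.7,.9,1.1,1.3,1.45,1.5]: print(th,door(th,.125,.016+.011).round(4),door(th,.125,.05).round(4))
E
```

```text
seen top front (263,206) back (266,204); side front (399,234) back (393,234)
0 [[0.565, 0.135], [0.581, 0.135]] [[274.8, 190.6], [277.4, 186.7]] [[368.4, 238.1], [361.8, 240.3]]
0.6 [[0.474, 0.166], [0.487, 0.156]] [[249.8, 210.7], [255.2, 208.3]] [[412.5, 233.6], [404.9, 232.8]]
0.65 [[0.468, 0.17], [0.48, 0.16]] [[247.1, 211.9], [252.6, 209.7]] [[416.4, 234.0], [408.7, 233.0]]
0.7 [[0.462, 0.176], [0.474, 0.165]] [[244.3, 213.0], [249.9, 211.0]] [[420.2, 234.6], [412.6, 233.3]]
0.75 [[0.456, 0.181], [0.467, 0.17]] [[241.4, 214.0], [247.1, 212.2]] [[424.1, 235.3], [416.5, 233.8]]
0.8 [[0.45, 0.187], [0.461, 0.175]] [[238.4, 214.9], [244.3, 213.2]] [[427.9, 236.1], [420.4, 234.4]]
0.7 [0.5063 0.1855 0.246 ] [0.5235 0.1702 0.246 ]
0.9 [0.4854 0.2001 0.246 ] [0.4992 0.1818 0.246 ]
1.1 [0.4678 0.2187 0.246 ] [0.4777 0.1979 0.246 ]
1.3 [0.4543 0.2403 0.246 ] [0.4599 0.218  0.246 ]
1.45 [0.4471 0.2581 0.246 ] [0.4493 0.2352 0.246 ]
1.5 [0.4454 0.2642 0.246 ] [0.4464 0.2413 0.246 ]
```

The door is ajar, possibly still swinging when the picture was taken. I'll move right, clear of it, turn the tool and look again.

{"method": "drive_tool", "body": {
  "rows": [
    {"dx": 0,"dy": -1.0,"dz": 0,"wx": 0,"wy": 0,"wz": 1.7,"hand": 0},
    {"dx": 0,"dy": -1.6,"dz": 0,"wx": 0,"wy": 0,"wz": 3.4,"hand": 0},
    {"dx": 0,"dy": -1.6,"dz": 0,"wx": 0,"wy": 0,"wz": 5,"hand": 0},
    {"dx": 0,"dy": -1.6,"dz": 0,"wx": 0,"wy": 0,"wz": 6.5,"hand": 0},
    {"dx": 0,"dy": -1.6,"dz": 0,"wx": 0,"wy": 0,"wz": 8,"hand": 0},
    {"dx": 0,"dy": -1.6,"dz": 0,"wx": 0,"wy": 0,"wz": 8,"hand": 0},
    {"dx": 0,"dy": -1.6,"dz": 0,"wx": 0,"wy": 0,"wz": 8,"hand": 0}
  ]
}}

```text
clock: 5.45
eef_pos: [0.3808, 0.0824, 0.2162]
tool_rot: [0.352, 0.936, -0.0, -0.0]
ft_force: [-0.6, 0.5, 0.1]
grip_width: -0.0002
grasp_force: 0.0
```

```bash
python3 - <<'E'
from h import *
print(bot.get_obs()['clock'])
t=bot.camera('top')[:,:,::-1]; s=bot.camera('side')[:,:,::-1]
o=np.zeros((500,800,3),np.uint8)
o[:,:400]=cv2.resize(t[130:255,210:310],(400,500),interpolation=cv2.INTER_CUBIC)
o[:,400:]=cv2.resize(s[210:335,350:450],(400,500),interpolation=cv2.INTER_CUBIC)
cv2.imwrite('pics/e.png',o)
E
```

```text
5.45
```

View pics/e.png

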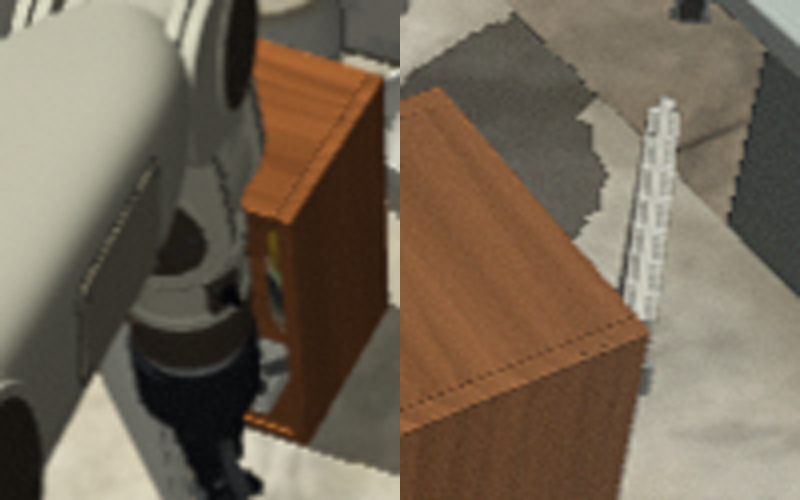

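The side view puts the free edge at (419,235) front and (413,236) back, which matches 0.70 rad. I'll enter behind the door from the right.

{"method": "drive_tool", "body": {
  "rows": [
    {"dx": -0.7,"dy": 1.0,"dz": 0,"wx": 0,"wy": 0,"wz": 0,"hand": 0},
    {"dx": -1.42,"dy": 1.99,"dz": 0,"wx": 0,"wy": 0,"wz": 0,"hand": 0},
    {"dx": -1.42,"dy": 1.99,"dz": 0,"wx": 0,"wy": 0,"wz": 0,"hand": 0},
    {"dx": -1.42,"dy": 1.99,"dz": 0,"wx": 0,"wy": 0,"wz": 0,"hand": 0},
    {"dx": -1.2,"dy": 2.6,"dz": 0,"wx": 0,"wy": 0,"wz": 0,"hand": 0},
    {"dx": -1.0,"dy": 3.2,"dz": 0,"wx": 0,"wy": 0,"wz": 0,"hand": 0},
    {"dx": -1.0,"dy": 3.2,"dz": 0,"wx": 0,"wy": 0,"wz": 0,"hand": 0},
    {"dx": -1.0,"dy": 3.2,"dz": 0,"wx": 0,"wy": 0,"wz": 0,"hand": 0}
  ]
}}

```text
clock: 6.35
eef_pos: [0.523, 0.1697, 0.2159]
tool_rot: [0.352, 0.936, -0.001, -0.001]
ft_force: [0.2, 0.5, 0.8]
grip_width: 0.0001
grasp_force: 0.0
```

```bash
python3 - <<'E'
from h import *
o=bot.get_obs();print(o['clock'],o['eef_pos'].round(4) if hasattr(o['eef_pos'],'round') else o['eef_pos'],np.round(o['ft_force'],2))
p=np.array([.5235,.170]);p=np.array(o['eef_pos'])[:2]
q=R.from_quat(o['tool_rot']).as_matrix()
a=np.arctan2(q[1,0],q[0,0]);print(np.degrees(a))
for th in [.7,.8,.9,1.0,1.1,1.2,1.3,1.4,1.45,1.48]:
    d=np.r_[door(th,.125,.027)[:2]-p,0]@q/.05
    # desired tool x angle = pi+YAW-th
    print(th,d.round(2),'wz',round(-np.degrees(np.pi+YAW-th-a)/5,2))
E
```

```text
6.35 [0.523  0.1697 0.2159] [0.17 0.54 0.78]
138.73525604130398
0.7 [0.46 0.02 0.  ] wz 0.06
0.8 [ 0.71 -0.02  0.  ] wz 1.2
0.9 [ 0.97 -0.04  0.  ] wz 2.35
1.0 [ 1.22 -0.03  0.  ] wz 3.5
1.1 [1.47 0.01 0.  ] wz 4.64
1.2 [1.72 0.07 0.  ] wz 5.79
1.3 [1.96 0.16 0.  ] wz 6.93
1.4 [2.19 0.27 0.  ] wz 8.08
1.45 [2.31 0.33 0.  ] wz 8.65
1.48 [2.37 0.37 0.  ] wz 9.0
```

{"method": "drive_tool", "body": {
  "rows": [
    {"dx": 0.25,"dy": 0.02,"dz": 0,"wx": 0,"wy": 0,"wz": 0,"hand": 0},
    {"dx": 0.46,"dy": 0.02,"dz": 0,"wx": 0,"wy": 0,"wz": 0.1,"hand": 0},
    {"dx": 0.6,"dy": 0,"dz": 0,"wx": 0,"wy": 0,"wz": 0.6,"hand": 0},
    {"dx": 0.71,"dy": -0.02,"dz": 0,"wx": 0,"wy": 0,"wz": 1.2,"hand": 0},
    {"dx": 0.84,"dy": -0.03,"dz": 0,"wx": 0,"wy": 0,"wz": 1.8,"hand": 0},
    {"dx": 0.97,"dy": -0.04,"dz": 0,"wx": 0,"wy": 0,"wz": 2.35,"hand": 0},
    {"dx": 1.1,"dy": -0.04,"dz": 0,"wx": 0,"wy": 0,"wz": 2.9,"hand": 0},
    {"dx": 1.22,"dy": -0.03,"dz": 0,"wx": 0,"wy": 0,"wz": 3.5,"hand": 0},
    {"dx": 1.22,"dy": -0.03,"dz": 0,"wx": 0,"wy": 0,"wz": 3.5,"hand": 0}
  ]
}}

```text
clock: 7.25
eef_pos: [0.4758, 0.2089, 0.2167]
tool_rot: [0.491, 0.871, 0.0, -0.0]
ft_force: [0.5, 0.0, 0.2]
grip_width: 0.0002
grasp_force: 0.0
```

{"method": "drive_tool", "body": {
  "rows": [
    {"dx": 0.13,"dy": -0.02,"dz": 0,"wx": 0,"wy": 0,"wz": 0.6,"hand": 0},
    {"dx": 0.25,"dy": -0.04,"dz": 0,"wx": 0,"wy": 0,"wz": 1.15,"hand": 0},
    {"dx": 0.38,"dy": -0.05,"dz": 0,"wx": 0,"wy": 0,"wz": 1.7,"hand": 0},
    {"dx": 0.51,"dy": -0.06,"dz": 0,"wx": 0,"wy": 0,"wz": 2.3,"hand": 0},
    {"dx": 0.63,"dy": -0.06,"dz": 0,"wx": 0,"wy": 0,"wz": 2.9,"hand": 0},
    {"dx": 0.76,"dy": -0.05,"dz": 0,"wx": 0,"wy": 0,"wz": 3.45,"hand": 0},
    {"dx": 0.88,"dy": -0.03,"dz": 0,"wx": 0,"wy": 0,"wz": 4.0,"hand": 0},
    {"dx": 0.95,"dy": -0.02,"dz": 0,"wx": 0,"wy": 0,"wz": 4.3,"hand": 0},
    {"dx": 1.01,"dy": -0.01,"dz": 0,"wx": 0,"wy": 0,"wz": 4.6,"hand": 0},
    {"dx": 1.07,"dy": 0,"dz": 0,"wx": 0,"wy": 0,"wz": 4.9,"hand": 0},
    {"dx": 1.13,"dy": 0.02,"dz": 0,"wx": 0,"wy": 0,"wz": 5.15,"hand": 0},
    {"dx": 1.13,"dy": 0.02,"dz": 0,"wx": 0,"wy": 0,"wz": 5.15,"hand": 0}
  ]
}}

```text
clock: 8.45
eef_pos: [0.4485, 0.2577, 0.2164]
tool_rot: [0.673, 0.74, 0.0, -0.0]
ft_force: [-0.5, 0.7, -0.6]
grip_width: -0.0002
grasp_force: 0.0
```

```bash
python3 - <<'E'
from h import *
print(bot.get_obs()['clock'])
t=bot.camera('top')[:,:,::-1]; s=bot.camera('side')[:,:,::-1]
o=np.zeros((500,800,3),np.uint8)
o[:,:400]=cv2.resize(t[130:255,210:310],(400,500),interpolation=cv2.INTER_CUBIC)
o[:,400:]=cv2.resize(s[200:350,365:485],(400,500),interpolation=cv2.INTER_CUBIC)
cv2.imwrite('pics/f.png',o)
S=bot.get_calibration('side')
for th in [1.2,1.3,1.4,1.45,1.5]:
    x=proj(S,np.array([door(th,.162,0),door(th,.162,.016)]));print(th,x.round(1).tolist(),((x-[365,200])*10/3+[400,0]).round().tolist())
E
```

```text
8.45
1.2 [[457.5, 247.1], [450.7, 243.5]] [[708.0, 157.0], [686.0, 145.0]]
1.3 [[464.3, 251.0], [457.8, 247.0]] [[731.0, 170.0], [709.0, 157.0]]
1.4 [[470.7, 255.4], [464.6, 250.9]] [[752.0, 185.0], [732.0, 170.0]]
1.45 [[473.8, 257.7], [467.9, 253.0]] [[763.0, 192.0], [743.0, 177.0]]
1.5 [[476.7, 260.1], [471.1, 255.3]] [[772.0, 200.0], [754.0, 184.0]]
```

View pics/f.png

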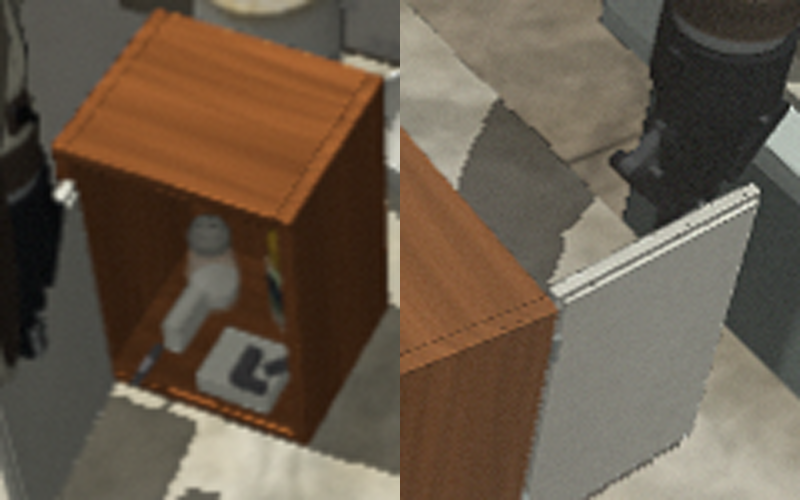

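The door stands at about 1.44 rad: its front corner is at (758,196) and I predicted (763,192). I'll back the fingers away from it and lift.

{"method": "drive_tool", "body": {
  "rows": [
    {"dx": -0.3,"dy": 0,"dz": 0,"wx": 0,"wy": 0,"wz": 0,"hand": 0},
    {"dx": -0.9,"dy": 0,"dz": 0,"wx": 0,"wy": 0,"wz": 0,"hand": 0},
    {"dx": -1.6,"dy": 0,"dz": -0.3,"wx": 0,"wy": 0,"wz": 0,"hand": 0},
    {"dx": -2.0,"dy": 0,"dz": -1.0,"wx": 0,"wy": 0,"wz": 0,"hand": 0},
    {"dx": -2.0,"dy": 0,"dz": -1.6,"wx": 0,"wy": 0,"wz": 0,"hand": 0},
    {"dx": -2.0,"dy": 0,"dz": -1.6,"wx": 0,"wy": 0,"wz": 0,"hand": 0},
    {"dx": -2.0,"dy": 0,"dz": -1.6,"wx": 0,"wy": 0,"wz": 0,"hand": 0},
    {"dx": -2.0,"dy": 0,"dz": -1.6,"wx": 0,"wy": 0,"wz": 0,"hand": 0}
  ]
}}

```text
clock: 9.35
eef_pos: [0.4576, 0.1575, 0.2952]
tool_rot: [0.673, 0.739, -0.001, -0.0]
ft_force: [0.1, -0.4, -1.2]
grip_width: 0.0001
grasp_force: 0.0
```

```bash
python3 - <<'E'
from h import *
print(bot.get_obs()['clock'])
t=bot.camera('top')[:,:,::-1]; s=bot.camera('side')[:,:,::-1]
o=np.zeros((480,800,3),np.uint8)
o[:,:400]=cv2.resize(t[100:340,190:390],(400,480),interpolation=cv2.INTER_CUBIC)
o[:,400:]=cv2.resize(s[150:390,250:490],(400,480),interpolation=cv2.INTER_CUBIC)
cv2.imwrite('pics/g.png',o)
E
```

```text
9.35
```

View pics/g.png

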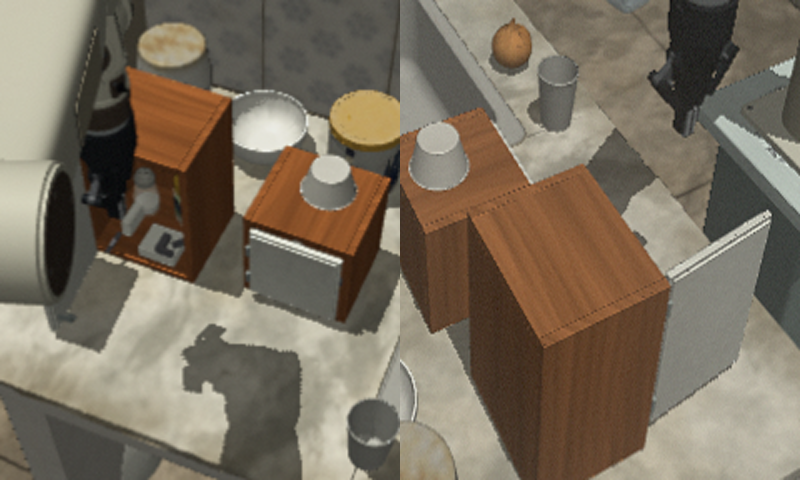

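The tall door stands wide open with its free corner at (770,212). The low cupboard is shut, the katori, glass and onion are in place, and the gripper is clear of everything. Handing in.

```bash
python3 -c "
from workcell import bot
print(bot.job_done())"
```

```text
the job is handed in; nothing more can be done
None
```

The tall cupboard's door was pressed at the latch, sprang ajar and was pushed from behind to about 82° open. The low cupboard is still shut, nothing else was touched, and the job was handed in at about 9.5 s; no verdict came back.

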